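Pack the microscope spares kit into its fitted foam tray

ROBOT

A 6-joint arm with a two-finger parallel gripper is mounted at the origin on a cart in front of the work surface, level with it; the furniture and walls round the work are solid. World frame = base frame: x ahead of the robot, y to its left, z up, the work surface at z = 0. Lengths are in mm, angles in rad, forces in N, time in s.
With the tool pointing down it reaches from about 325 to 875 mm from the base axis. Payload 4.4 kg.
Tool frame: the origin (TCP) lies at the very end of the fingers, on their centre line; the grasp point (between the pads) lies behind it (ctrl.grasp_offset is the z of the grasp point in the tool frame, in mm); z points along the fingers, y is the line along which they close (so a half turn about z gives the same grasp; the last joint's range is limited). The gripper opens to 85 mm and grips with 20 to 120 N. Pads are 22 mm wide; open, the fingers measure 114 mm over their backs; the gripper's body (76 mm by 85 mm) begins 54 mm behind the grasp point. The pads swing forward as they close: fully open they stand 13 mm farther back than shut.
Start: joints at [1.075, 0.207, 1.542, -0, 1.393, -0.15], TCP at [194.906, 540.961, 231.282] pointing down, gripper open.
Joint ranges: [-2.73, 2.73], [-0.86, 2.22], [0.23, 2.46], [-1.11, 4.25], [0.08, 2.63], [-2.82, 2.82]. Speed limits (rad/s): [2.79, 2.79, 3.14, 3.14, 3.14, 3.14].

INTERFACE

Orientations are given as a rotation vector (axis times angle).
In Python, from station import ctrl, imaging, job gives the robot as it stands.
- The arm moves only by the tool jog_arm, never from a script. Its argument "motion" is a list of rows, each a list of 4 numbers: the shift along the tool's x, y, z in units of 0.5 m (1.0 is 0.5 m), then the turn about the tool's z in units of 0.5 rad (1.0 is 0.5 rad). A call has 1 to 12 rows; each row is the pose to reach, as a shift and turn from the pose commanded when the call began, along the tool's axes at that moment; what a row does not reach only later rows make up. A row lasts 1/10 s, in which the tool goes at most 50 mm and 8.59 degrees, less where a joint would pass 70% of its speed; a pose out of reach is approached as far as the arm can. A call with a number of a shift or a turn outside -1 to 1 is refused whole. A call with a gripper value outside its range is refused whole. "hand" is the opening, from 0 (shut) to 1 (fully open), set as the call begins (left out, the last holds). The fingers move at their own pace and stop on an object; "force" is the grip in N (left out, the last holds). Time passes only in rows, so rows that repeat a pose let the fingers close. It gives the time, the measured TCP pose, the force, the opening and the grip force at its end, in the units of the state.
- ctrl.state(): the state, without advancing time (a new reading comes with each control period).
- imaging.camera(name): name is "scene" or "side" or "wrist"; returns the picture (420x560x3 uint8, red, green, blue); there is no depth.
- imaging.calibration(name): a dict with "vertical_fov" (degrees; the focal length in pixels is half the picture's height over the tangent of half this angle, whatever the lens; pixels are square), "cx", "cy" (the principal point, pixels), "dist" ([k1, k2, p1, p2, k3] as OpenCV has them; the pictures are not rectified), "cam_to_world" (4x4, takes a point from camera to world coordinates). Camera axes: x right, y up, looking along -z (the intrinsics and any distortion apply to the point x, -y, -z); pixel columns grow to the right and rows downward; lengths in mm; the calibration is good to about 2 mm. A picture is of the moment at which its call begins: read the wrist's pose just before it. calibration takes no time and is no camera call; for the wrist camera it gives the pose at the moment of the call.
- job.finish_job(): hands the job in; it is judged then, once.
Trained networks look in the newest picture that a camera, given by its name, has taken for a name from the list of things; names that differ only in an ending like _2 or _b are one class to them, and where a whole thing is asked for, a point or a joint stands for the part that bears it (a point fixed in the world has none). Each returns a list of dicts, best first, with "conf" (0 to 1); they miss things now and then, are a little off and sometimes report something else, mostly with a low value. They report only what shows in the picture. A call takes as long as a camera call.
- imaging.boxes_of(target, camera): "box" ([left, top, right, bottom] in pixels, round what is visible of it).
- imaging.masks_of(target, camera): "region" (420x560 bool, what is visible of it) and "box" ([left, top, right, bottom] in pixels, round what is visible of it).
The state is a dict: "clock": time; "joint_positions": joint angles; "dq": joint speeds; "joint_torque": joint torques, N m; "ee_pos": TCP position; "tool_rot": TCP orientation; "ft_force": force on the tool from outside, world axes, zero at the start; "wrist_torque": the same for the moment, N m; "width": opening from 0.0 (shut) to 1.0 (fully open); "grip_force": force on a finger pad.
Only numpy, scipy, OpenCV 4.12 (cv2) and the standard library are available. Lean on these libraries where they do the work, as an engineer would, in place of code of your own. Each camera call takes 0.05 s, during which the arm holds its last target. There are 200 camera calls.

TASK

Pack the microscope's spares kit: put the yellow lamp carton, the black-and-cream objective canister, the brown immersion-oil bottle and the AA battery each into the foam nest cut for it, standing upright on the nest's floor, the battery lying along its slot. The blue-grey carton standing among them is not part of the kit: leave it where it stands.

Things in the scene. Friction and masses are not known exactly. Their poses are not given: they have to be found in the camera images.
- lamp_carton: Spare-lamp carton: closed yellow-tan box standing upright, 38 (x) x 45 (y) x 62 mm high, 35 to 70 g. Origin: centre of its underside, z up.
- canister: Spare-objective canister: closed cylinder, black lower half and cream lid, 35 mm in diameter, 61 mm high, 60 to 130 g. Origin: centre of its underside, z up.
- oil_bottle: Immersion-oil bottle: small brown bottle with a black cap, body 26 mm in diameter up to 45 mm, narrowing to a 16 mm cap; 58 mm high in all, 35 g. Origin: centre of its underside, z up.
- battery: AA battery, orange with a black end, lying on the desk: 14 mm thick, 50 mm long along its y axis, 24 g. Origin: middle of the side it lies on at the start, z up.
- grey_carton: Blue-grey carton, 46 (x) x 61 (y) x 50 mm high, standing among the kit's parts; it has no nest and stays where it is. Origin: centre of its underside.
- battery_middle (a point): Centre of the AA battery, on its axis; y runs along its length. Use this point: the battery may be turned about its length in handling and may lie in its slot on any side.
- canister_nest_floor (a point): Canister's nest: the larger round pocket, 45 mm wide, 12 mm deep (floor 11 mm above desk), in a fixed 76 mm square foam block, dark with yellow floor, one of four in a row along y, 78 mm apart in any order, in a low grey tray behind the loose things. Foam top 23 mm above desk. Point: centre of pocket floor, z up. 
- oil_nest_floor (a point): Oil bottle's nest: the smaller round pocket, 36 mm wide, 12 mm deep (floor 11 mm above desk), in a fixed 76 mm square foam block, dark with yellow floor, one of four in a row along y, 78 mm apart in any order, in a low grey tray behind the loose things. Foam top 23 mm above desk. Point: centre of pocket floor, z up. 
- carton_nest_floor (a point): Lamp carton's nest: the rectangular pocket, 48 (x) x 55 (y) mm, 12 mm deep (floor 11 mm above desk), in a fixed 76 mm square foam block, dark with yellow floor, one of four in a row along y, 78 mm apart in any order, in a low grey tray behind the loose things. Foam top 23 mm above desk. Point: centre of pocket floor, z up. 
- battery_nest_floor (a point): Battery's nest: slot 60 mm long (y), 24 wide (x), 6 deep (floor 17 mm above desk), crossed (plus sign) by a finger channel 36 wide, as deep, along x to the block edges, in a fixed 76 mm square foam block, dark with yellow floor, one of four in a row along y, 78 mm apart in any order, in a low grey tray behind the loose things. Foam top 23 mm above desk. Point: centre of pocket floor. 

How it is judged:
By the outcome, as a careful person would: the job done as asked, in the order asked, and still so for the second after the job is handed in, with the robot touching nothing.
It also fails if it takes over 90 s, if anything falls off the work surface, if the arm or the gripper's body presses on something with over 40 N, if the wrist force passes 120 N, or if a joint passes its speed limit or range.

## Working session

There is one attempt and no reset: what is moved stays moved. The work goes in short steps, Python scripts to look and compute and a tool call to move; the robot and the scene stay as the last step left them, time stands still between calls to the robot, and variables do not carry over. Pictures are saved under pics/ and viewed, at most 17 in all, crops included, and the job is handed in when it is done.

Besides the shell and the picture viewer there is one more tool, called after ">>>" as a command line: name --pt "numbers of a row" for each row, then --argument value for the rest. jog_arm: Moves the arm, as the interface text tells. Its arguments: {"type":"object","properties":{"motion":{"type":"array"},"hand":{"type":"number"},"force":{"type":"number"}},"required":["motion"]}

```bash
mkdir -p pics; ls; cat > h.py <<'E'
import numpy as np, cv2
from station import ctrl, imaging, job
from scipy.spatial.transform import Rotation as R
def shot(c,n):
    im=imaging.camera(c); cv2.imwrite(f'pics/{n}.png',im[:,:,::-1]); return im
def K(c):
    k=imaging.calibration(c); f=210/np.tan(np.radians(k['vertical_fov'])/2)
    return np.array([[f,0,k['cx']],[0,f,k['cy']],[0,0,1.]]),np.array(k['dist'],float),np.array(k['cam_to_world'])
def ray(c,px):
    A,d,T=K(c); u=cv2.undistortPoints(np.array(px,float).reshape(-1,1,2),A,d).reshape(-1,2)
    v=np.c_[u[:,0],-u[:,1],-np.ones(len(u))]@T[:3,:3].T
    return T[:3,3],v
def onz(c,px,z):
    o,v=ray(c,px); return o+v*((z-o[2])/v[:,2])[:,None]
def proj(c,P):
    A,d,T=K(c); q=(np.atleast_2d(P)-T[:3,3])@T[:3,:3]; q=q*[1,-1,-1]
    return cv2.projectPoints(q,np.zeros(3),np.zeros(3),A,d)[0].reshape(-1,2)
E
python3 - <<'E'
from h import *
s=ctrl.state(); print(s['ee_pos'],s['tool_rot'],ctrl.grasp_offset,s['clock'])
a=shot('scene','s0'); b=shot('side','d0'); shot('wrist','w0')
for c in('scene','side','wrist'):
    A,d,T=K(c); print(c,A[0,0],d,T[:3,3].round(),-T[:3,2].round(2))
for n in['lamp_carton','canister','oil_bottle','battery','grey_carton']:
    for c in('scene','side'):
        print(n,c,[(np.round(r['box']),round(r['conf'],2)) for r in imaging.boxes_of(n,c)[:2]])
E
```

```text
pics
[194.52752342 540.26912274 230.08589261] [-0.54034941 -3.09401266  0.00349117] -18.700000000000003 0.0
scene 402.8134767904295 [-0.12192385  0.          0.          0.          0.        ] [ 233. -362.  684.] [ 0.29  0.62 -0.73]
side 401.5293444330767 [-0.09673443  0.          0.          0.          0.        ] [ 186. -422.  622.] [ 0.35  0.65 -0.67]
wrist 329.6041296798126 [-0.03295277  0.          0.          0.          0.        ] [128. 564. 374.] [ 0.26 -0.1  -0.96]
lamp_carton scene [(array([279., 252., 312., 288.]), 0.84)]
lamp_carton side [(array([272., 222., 294., 264.]), 0.56)]
canister scene [(array([224., 208., 241., 233.]), 0.92)]
canister side [(array([214., 186., 230., 216.]), 0.62)]
oil_bottle scene [(array([280., 221., 290., 240.]), 0.79)]
oil_bottle side [(array([265., 197., 282., 222.]), 0.78), (array([216., 185., 234., 215.]), 0.28)]
battery scene []
battery side [(array([221., 215., 260., 252.]), 0.37), (array([270., 158., 306., 181.]), 0.27)]
grey_carton scene [(array([230., 237., 268., 276.]), 0.78)]
grey_carton side [(array([221., 216., 260., 252.]), 0.8)]
```

```bash
python3 - <<'E'
import cv2
a=cv2.imread('pics/s0.png')[120:340,180:460]
cv2.imwrite('pics/s0c.png',cv2.resize(a,None,fx=2.7,fy=2.7,interpolation=2))
E
```

```text
(no output)
```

View pics/s0c.png

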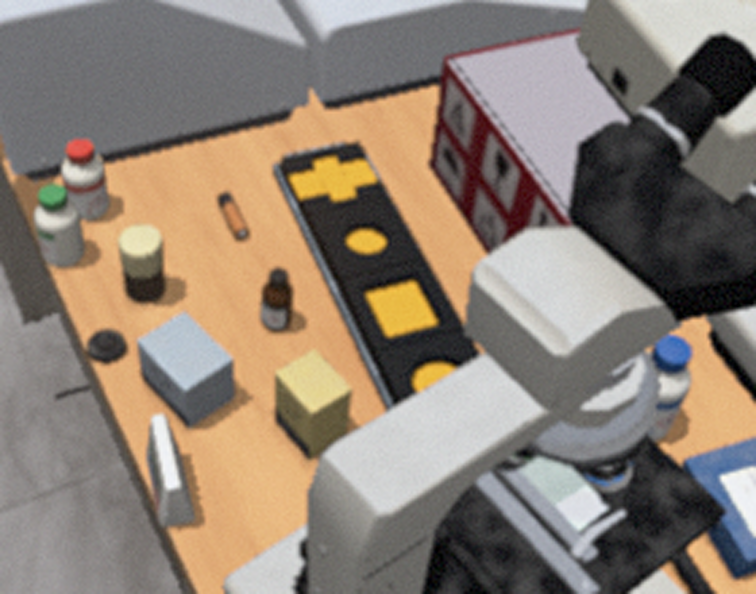

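View pics/w0.png

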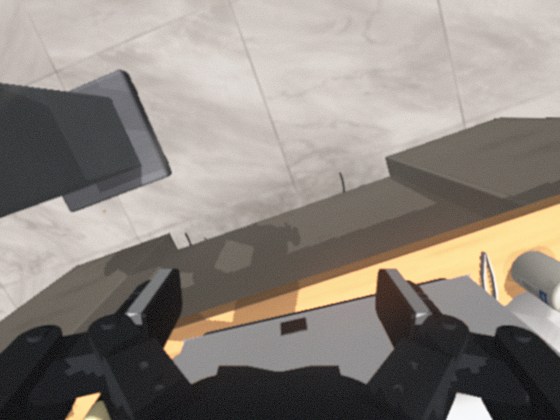

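The scene view shows four nests, from the far end to the near end: battery (303,186), oil (315,209), carton (329,234) and canister (342,259), which is half behind the microscope. The battery is at (266,200), canister base (234,225), bottle base (282,238), and lamp carton (296,270). The wrist view shows only the floor and the desk edge.

```bash
python3 - <<'E'
from h import *
cr=lambda p:(np.array(p)/2.7+[180,120])
f=lambda n,p,z:print(n,onz('scene',cr(p),z).round(0).tolist())
f('nests',[(333,178),],17);f('n',[(366,241),(402,307),(437,378)],11)
f('can top',[(140,235)],61);f('oil top',[(279,273)],58);f('lamp top corners',[(311,352),(351,384),(318,404),(276,372)],62)
f('grey top',[(184,315),(235,368),(193,390),(138,352)],50)
f('bat',[(225,198),(240,236)],10)
f('red box near bottom, top',[(490,245)],0);f('t',[(447,60),(432,165)],100)
f('tray corners',[(275,170),(358,145),(393,405),(475,350)],23)
f('scope arm',[(330,470),(500,360),(550,410),(480,235),(600,230),(360,440)],250)
f('bottles base',[(62,262),(93,215)],0); f('frame',[(150,420),(190,520)],0);f('desk edge',[(60,270),(210,590),(0,150),(300,105)],0)
f('scope base',[(230,580),(440,500)],30)
E
```

```text
nests [[592.0, 256.0, 17.0]]
n [[584.0, 179.0, 11.0], [575.0, 102.0, 11.0], [564.0, 29.0, 11.0]]
can top [[399.0, 222.0, 61.0]]
oil top [[482.0, 140.0, 58.0]]
lamp top corners [[468.0, 59.0, 62.0], [481.0, 21.0, 62.0], [452.0, 16.0, 62.0], [438.0, 53.0, 62.0]]
grey top [[402.0, 139.0, 50.0], [417.0, 77.0, 50.0], [381.0, 72.0, 50.0], [358.0, 121.0, 50.0]]
bat [[497.0, 280.0, 10.0], [490.0, 232.0, 10.0]]
red box near bottom, top [[686.0, 138.0, 0.0]]
t [[710.0, 271.0, 100.0], [626.0, 159.0, 100.0]]
tray corners [[547.0, 281.0, 23.0], [630.0, 279.0, 23.0], [516.0, 15.0, 23.0], [598.0, 32.0, 23.0]]
scope arm [[374.0, -134.0, 250.0], [481.0, -114.0, 250.0], [486.0, -150.0, 250.0], [519.0, -36.0, 250.0], [583.0, -62.0, 250.0], [395.0, -125.0, 250.0]]
bottles base [[343.0, 277.0, 0.0], [386.0, 320.0, 0.0]]
frame [[353.0, 94.0, 0.0], [348.0, 4.0, 0.0]]
desk edge [[339.0, 269.0, 0.0], [339.0, -51.0, 0.0], [334.0, 441.0, 0.0], [621.0, 378.0, 0.0]]
scope base [[349.0, -64.0, 30.0], [503.0, -72.0, 30.0]]
```

View pics/d0.png

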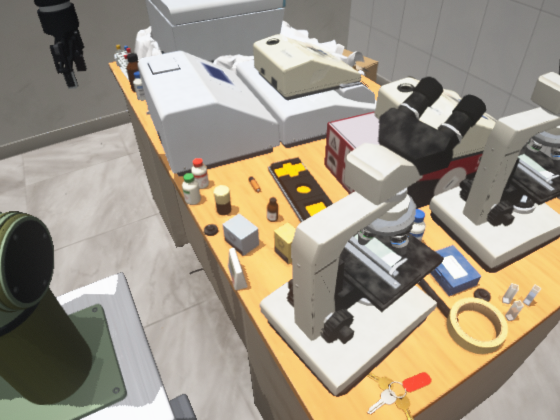

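>>> jog_arm --pt "0 0 -0.3 0" --pt "0 0 -0.3 0" --pt "0 0 -0.3 0" --pt "-0.4 -0.29 -0.3 1" --pt "-0.4 -0.29 -0.3 1" --pt "-0.4 -0.29 -0.3 1" --pt "-0.4 -0.29 -0.3 1" --pt "-0.4 -0.29 -0.3 1" --pt "-0.4 -0.29 -0.3 1" --pt "-0.4 -0.29 -0.3 1" --hand 1

```text
clock: 1.65
ee_pos: [334.5, 336.1, 381.5]
tool_rot: [-1.293, -2.863, -0.001]
ft_force: [0.6, 0.2, -0.3]
width: 1.0
grip_force: 0.0
```

```bash
cat >> h.py <<'E'
def plan(p,yaw=None,st=None):
    s=ctrl.state(); M=R.from_rotvec(s['tool_rot']).as_matrix(); d=M.T@(np.array(p,float)-s['ee_pos'])/500
    y0=np.degrees(np.arctan2(M[1,1],M[0,1])); t=0 if yaw is None else -np.radians(yaw-y0)/.5
    print('from',np.round(s['ee_pos'],1),'yaw',round(y0,2),'tilt',M[:,2].round(4),'| row',d.round(4),'turn',round(t,4),'rows>=',max(np.linalg.norm(d)*10,abs(t)*.5/.15).round(1))
E
python3 -c "
from h import *
plan([470,130,370],-7)"
```

```text
from [334.5 336.1 381.5] yaw 41.38 tilt [ 0.e+00  8.e-04 -1.e+00] | row [-0.4885 -0.069   0.0227] turn 1.6886 rows>= 5.6
```

>>> jog_arm --pt "-0.49 -0.07 0.02 1" --pt "-0.49 -0.07 0.02 1" --pt "-0.49 -0.07 0.02 1" --pt "-0.49 -0.07 0.02 1" --pt "-0.49 -0.07 0.02 1" --pt "-0.49 -0.07 0.02 1"

```text
clock: 2.25
ee_pos: [472.2, 127.3, 370.3]
tool_rot: [1.964, 2.452, -0.003]
ft_force: [-0.8, 0.8, -0.5]
width: 1.003
grip_force: 0.0
```

>>> jog_arm --pt "0 0 0 0.69" --pt "0 0 0 0.69" --pt "0 0 0 0.69" --pt "0 0 0 0.69" --pt "0 0 0 0.69"

```text
clock: 2.75
ee_pos: [469.8, 131.8, 371.3]
tool_rot: [-2.347, -2.088, -0.0]
ft_force: [0.0, 0.7, 0.2]
width: 0.993
grip_force: 0.0
```

```bash
python3 - <<'E'
from h import *
plan([470,130,370],-7)
shot('wrist','w1'); s=imaging.calibration('wrist')['cam_to_world']; print(s.round(3).tolist())
for n in['lamp_carton','canister','oil_bottle','battery','grey_carton']:
    print(n,[(np.round(r['box']),round(r['conf'],2)) for r in imaging.boxes_of(n,'wrist')[:2]])
E
```

```text
from [469.8 131.8 371.3] yaw -6.67 tilt [-1.e-04  5.e-04 -1.e+00] | row [-0.0035  0.0008  0.0026] turn 0.0117 rows>= 0.0
[[0.993, 0.112, 0.032, 477.073], [-0.116, 0.954, 0.275, 200.949], [0.0, -0.277, 0.961, 514.636], [0.0, 0.0, 0.0, 1.0]]
lamp_carton [(array([264., 212., 296., 255.]), 0.92)]
canister [(array([203., 103., 233., 128.]), 0.72)]
oil_bottle [(array([275., 152., 292., 173.]), 0.64)]
battery [(array([280.,  54., 292.,  93.]), 0.88)]
grey_carton [(array([206., 166., 250., 216.]), 0.9)]
```

View pics/w1.png

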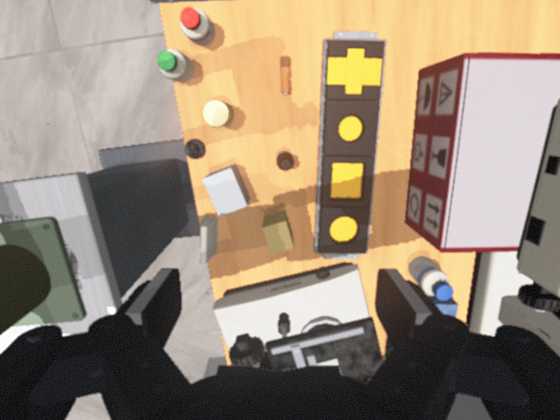

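The wrist view shows all four nests: battery (355,71), oil (350,128), carton (347,180) and canister (343,229). It also shows the canister (216,113), bottle (285,160), battery (286,75), lamp carton (279,233) and grey carton (226,191).

```bash
python3 - <<'E'
from h import *
im=cv2.imread('pics/w1.png'); hsv=cv2.cvtColor(im,cv2.COLOR_BGR2HSV)
m=cv2.inRange(hsv,(20,150,170),(32,255,255)); m[:, :315]=0; m[:,390:]=0
n,l,st,c=cv2.connectedComponentsWithStats(m)
for i in range(1,n):
    if st[i,4]>200:
        ys,xs=np.where(l==i); z=17 if ys.mean()<100 else 11
        P=onz('wrist',np.c_[xs,ys],z)[:,:2].astype(np.float32); r=cv2.minAreaRect(P)
        print(st[i,4],c[i].round(1),P.mean(0).round(1),'rect',np.round(r[0],1),np.round(r[1],1),round(r[2],1))
for t in['lamp_carton','canister','oil_bottle','battery','grey_carton']:
    q=imaging.masks_of(t,'wrist')
    if q:
        ys,xs=np.where(q[0]['region'])
        for z in {'battery':(7,),'lamp_carton':(62,0),'grey_carton':(50,0)}.get(t,(60,)):
            P=onz('wrist',np.c_[xs,ys],z)[:,:2].astype(np.float32); r=cv2.minAreaRect(P); print(t,z,len(xs),P.mean(0).round(1),'rect',np.round(r[0],1),np.round(r[1],1),round(r[2],1))
print('scope',onz('wrist',[(217,300),(357,266),(323,273)],30).round())
a=im[40:270,190:390]; cv2.imwrite('pics/w1c.png',cv2.resize(a,None,fx=2.6,fy=2.6,interpolation=2))
E
```

```text
1797 [353.7  70.6] [591. 254.] rect [591.1 253.8] [59.2 75.7] 83.5
460 [349.8 128.1] [581.8 175.8] rect [581.5 175.8] [34.6 34.3] 83.4
950 [345.9 178.6] [571.2 100.7] rect [571.6  98.6] [53.3 47.2] 82.1
535 [342.9 228.5] [561.3  20.2] rect [561.4  20.2] [42.  42.1] 87.0
lamp_carton 62 961 [459.   44.4] rect [458.6  44.5] [38.5 59. ] 10.0
lamp_carton 0 961 [456.4  23.2] rect [456.   23.2] [43.7 67.1] 10.0
canister 60 953 [458.4  44.2] rect [458.6  44. ] [38.1 59.4] 10.0
oil_bottle 60 283 [480.5 145.3] rect [480.  145.1] [26.  23.3] 83.8
battery 7 322 [495.2 259.7] rect [494.9 260. ] [48.8 13.4] 81.1
grey_carton 50 1587 [392.9 113.1] rect [393.1 112.2] [53.9 65.1] 15.1
grey_carton 0 1587 [383.8 103.8] rect [384.  102.8] [59.7 72.1] 15.1
scope [[343. -73.  30.]
 [577. -39.  30.]
 [521. -45.  30.]]
```

View pics/w1c.png

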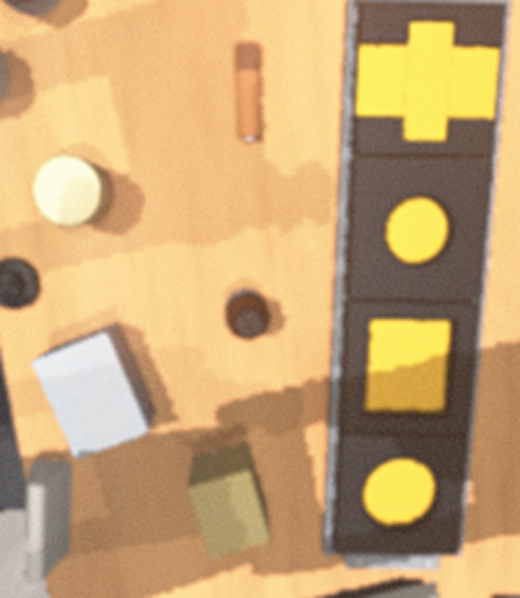

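The crop shows the lamp's top corners at crop (189,491), (252,471), (267,535) and (219,557), the bottle cap at (249,321), the canister lid centre at (68,190), and the battery from (247,42) to (250,141).

```bash
python3 - <<'E'
from h import *
cr=lambda p:(np.array(p,float)/2.6+[190,40]-.3)
def f(n,p,z):
    P=onz('wrist',cr(p),z); print(n,P[:,:2].round(1).tolist(),P[:,:2].mean(0).round(1))
f('lamp top',[(189,491),(252,471),(267,535),(219,557)],62); f('lamp foot',[(195,458),(244,443)],0)
f('cap',[(249,321)],58); f('body',[(247,314)],20); f('can',[(68,190)],61); f('bat',[(247,42),(250,141)],7); f('batw',[(236,90),(262,90)],7)
f('grey',[(36,363),(110,327),(150,430),(78,455)],50)
for n,c,r,h in(('can',[400,222],17.5,61),('cap',[482,140],8,58)):pass
hsv=cv2.cvtColor(cv2.imread('pics/w1.png'),cv2.COLOR_BGR2HSV); V=hsv[95:132,198:238]
m=((V[...,2]>170)&(V[...,1]<120)).astype(np.uint8); n,l,st,c=cv2.connectedComponentsWithStats(m); i=1+st[1:,4].argmax(); ys,xs=np.where(l==i)
P=onz('wrist',np.c_[xs+198,ys+95],61)[:,:2].astype(np.float32); print('lid',st[i],cv2.minEnclosingCircle(P),P.mean(0))
E
```

```text
lamp top [[437.1, 52.0], [473.2, 59.4], [477.3, 20.8], [448.8, 10.7]] [459.1  35.7]
lamp foot [[438.1, 52.9], [469.7, 58.9]] [453.9  55.9]
cap [[480.9, 141.1]] [480.9 141.1]
body [[480.5, 140.4]] [480.5 140.4]
can [[397.2, 218.5]] [397.2 218.5]
bat [[497.4, 285.6], [493.2, 234.5]] [495.3 260.1]
batw [[488.6, 262.0], [502.9, 260.3]] [495.7 261.1]
grey [[362.4, 131.3], [405.9, 145.9], [419.1, 86.3], [376.5, 76.8]] [391.  110.1]
lid [   0    0   40   37 1181] ((398.87701416015625, 217.73565673828125), 35.23062515258789) [395.6134  220.14929]
```

```bash
python3 -c "
from h import *
plan([458.5,35,120],11);plan([458.5,35,24],11)"
```

```text
from [470.2 130.1 371.3] yaw -6.88 tilt [ 0.  0. -1.] | row [-1.916e-01 -5.000e-04  5.026e-01] turn -0.6243 rows>= 5.4
from [470.2 130.1 371.3] yaw -6.88 tilt [ 0.  0. -1.] | row [-1.916e-01 -5.000e-04  6.946e-01] turn -0.6243 rows>= 7.2
```

>>> jog_arm --pt "-0.192 0 0.1 -0.624" --pt "-0.192 0 0.2 -0.624" --pt "-0.192 0 0.3 -0.624" --pt "-0.192 0 0.4 -0.624" --pt "-0.192 0 0.5 -0.624" --pt "-0.192 0 0.5 -0.624" --pt "-0.192 0 0.5 -0.624" --pt "-0.192 0 0.56 -0.624" --pt "-0.192 0 0.62 -0.624" --pt "-0.192 0 0.67 -0.624" --pt "-0.192 0 0.695 -0.624" --pt "-0.192 0 0.695 -0.624"

```text
clock: 4.5
ee_pos: [458.9, 34.9, 23.9]
tool_rot: [-1.998, -2.424, 0.001]
ft_force: [0.8, 0.5, -0.6]
width: 1.002
grip_force: 0.0
```

>>> jog_arm --pt "0 0 0 0" --pt "0 0 0 0" --pt "0 0 0 0" --pt "0 0 0 0" --pt "0 0 0 0" --pt "0 0 0 0" --pt "0 0 0 0" --pt "0 0 0 0" --hand 0 --force 30

```text
clock: 5.3
ee_pos: [460.0, 34.7, 25.1]
tool_rot: [1.997, 2.423, 0.002]
ft_force: [-1.3, 1.0, 5.6]
width: 0.433
grip_force: 31.0
```

```bash
python3 -c "
from h import *
shot('wrist','g1');plan([571.3,98.5,130],-7.2);plan([571.3,98.5,35],-7.2)"
```

```text
from [460.   34.7  25.1] yaw 11.01 tilt [ 2.4e-03 -3.0e-04 -1.0e+00] | row [ 0.0825  0.2434 -0.2093] turn 0.6355 rows>= 3.3
from [460.   34.7  25.1] yaw 11.01 tilt [ 2.4e-03 -3.0e-04 -1.0e+00] | row [ 0.0827  0.2429 -0.0193] turn 0.6355 rows>= 2.6
```

View pics/g1.png

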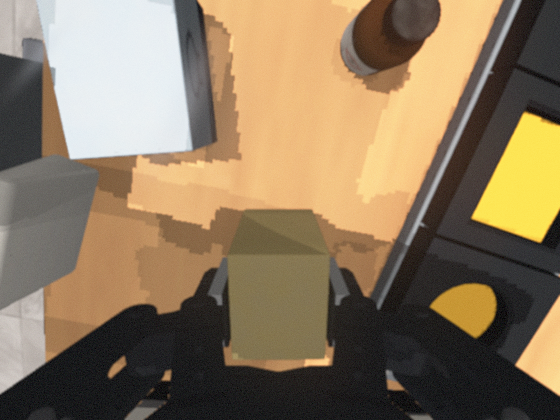

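The lamp is held squarely. Its top-face corners are about (238,253), (325,253), (330,358) and (232,358).

```bash
python3 -c "
from h import *
P=onz('wrist',[(238,253),(325,253),(330,358),(232,358)],62);print(P.round(1).tolist(),P.mean(0).round(1));P=onz('wrist',[(243,209),(313,209)],0);print(P.round(1).tolist())"
```

```text
[[440.3, 57.0, 62.0], [470.0, 62.8, 62.0], [482.2, 20.4, 62.0], [444.9, 13.2, 62.0]] [459.3  38.4  62. ]
[[436.1, 55.3, 0.0], [472.5, 62.4, 0.0]]
```

>>> jog_arm --pt "0 0 -0.1 0" --pt "0 0 -0.2 0" --pt "0.04 0.12 -0.21 0.3" --pt "0.079 0.2 -0.21 0.6" --pt "0.079 0.244 -0.21 0.636" --pt "0.079 0.244 -0.21 0.636" --pt "0.079 0.244 -0.21 0.636" --pt "0.079 0.244 -0.14 0.636" --pt "0.079 0.244 -0.08 0.636" --pt "0.079 0.244 -0.05 0.636" --pt "0.079 0.244 -0.05 0.636" --pt "0.079 0.244 -0.05 0.636"

```text
clock: 6.55
ee_pos: [570.8, 96.6, 49.3]
tool_rot: [2.357, 2.077, 0.0]
ft_force: [0.2, 0.0, 0.6]
width: 0.438
grip_force: 30.6
```

```bash
python3 -c "
from h import *
shot('wrist','p1');plan([571.3,96.8,36],-7.2)"
```

```text
from [571.9  96.7  50.2] yaw -7.23 tilt [ 0.0023  0.     -1.    ] | row [ 0.     -0.0012  0.0284] turn -0.0012 rows>= 0.3
```

View pics/p1.png

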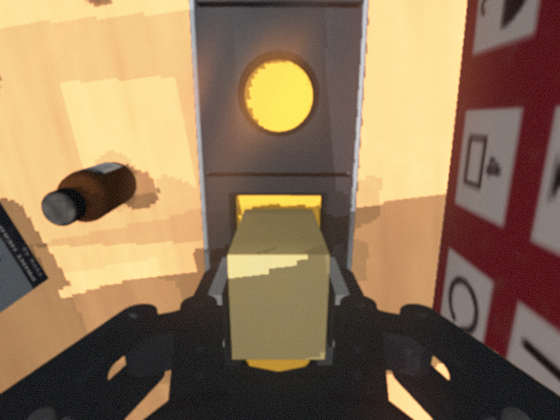

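The carton hangs centred above its pocket: the yellow floor shows beyond it at (280,205) and below it at (280,365). Lowering it.

>>> jog_arm --pt "0 0 0.015 0" --pt "0 0 0.024 0" --pt "0 0 0.026 0" --pt "0 0 0.026 0" --pt "0 0 0.026 0"

```text
clock: 7.1
ee_pos: [571.2, 96.9, 36.2]
tool_rot: [2.357, 2.077, 0.001]
ft_force: [-0.3, -0.6, 2.6]
width: 0.434
grip_force: 30.8
```

>>> jog_arm --pt "0 0 0 0" --pt "0 0 0 0" --pt "0 0 0 0" --pt "0 0 0 0" --pt "0 0 0 0" --pt "0 0 0 0" --pt "0 0 -0.1 0" --pt "0 0 -0.2 0" --pt "0 0 -0.3 0" --pt "0 0 -0.3 0" --hand 1

```text
clock: 8.1
ee_pos: [577.1, 97.1, 195.4]
tool_rot: [2.348, 2.07, 0.022]
ft_force: [0.7, -0.2, 0.6]
width: 0.999
grip_force: 0.0
```

```bash
python3 - <<'E'
from h import *
im=shot('wrist','p2')
hsv=cv2.cvtColor(im,cv2.COLOR_RGB2HSV)
for t in('lamp_carton','canister'):
    for q in imaging.boxes_of(t,'wrist')[:2]: print(t,q)
print(onz('wrist',[(280,95)],11))
plan([397.5,219,130],-7.2)
plan([397.5,219,26],-7.2)
E
```

```text
lamp_carton {'box': [244.7, 169.4, 292.3, 230.5], 'conf': 0.93}
canister {'box': [12.1, 62.3, 89.8, 110.7], 'conf': 0.62}
canister {'box': [244.5, 167.7, 292.0, 230.7], 'conf': 0.22}
[[582.93756131 187.92829949  11.        ]]
from [570.6  96.9 185.7] yaw -7.22 tilt [-0.  0. -1.] | row [ 0.1987 -0.3742  0.1114] turn -0.0006 rows>= 4.4
from [570.6  96.9 185.7] yaw -7.22 tilt [-0.  0. -1.] | row [ 0.1987 -0.3742  0.3194] turn -0.0006 rows>= 5.3
```

View pics/p2.png

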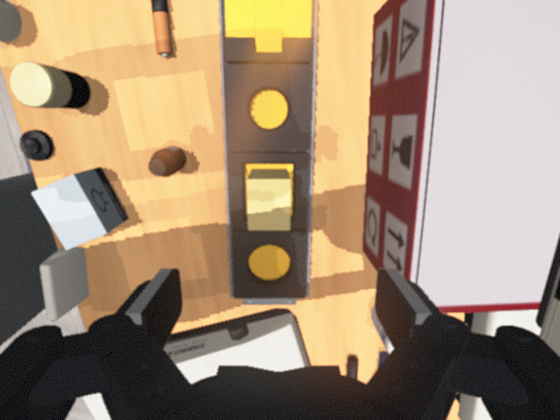

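The carton sits centred in its nest (268,195). The canister lid is at about (35,86) with its base at (77,92), and the bottle is at (166,161). The canister nest is at (269,262) and the oil nest at (269,109).

```bash
python3 - <<'E'
from h import *
im=cv2.imread('pics/p2.png')
print('canlid',onz('wrist',[(31,84)],61).round(1),'nests can/oil',onz('wrist',[(269,262),(269,109)],11).round(1).tolist(),'bat',onz('wrist',[(268,18)],17).round(1))
for n,c in(('can',[397.5,219]),('oil',[480.7,140.7])):
  for z in(0,61): print(n,z,proj('wrist',[*c,z]).round(0))
a=im[40:180,0:190]; cv2.imwrite('pics/p2c.png',cv2.resize(a,None,fx=4,fy=4,interpolation=2))
E
```

```text
canlid [[391.6 218.5  61. ]] nests can/oil [[551.1, 25.4, 11.0], [571.4, 177.0, 11.0]] bat [[580.4 250.6  17. ]]
can 0 [[82. 89.]]
can 61 [[38. 82.]]
oil 0 [[184. 159.]]
oil 61 [[163. 168.]]
```

View pics/p2c.png

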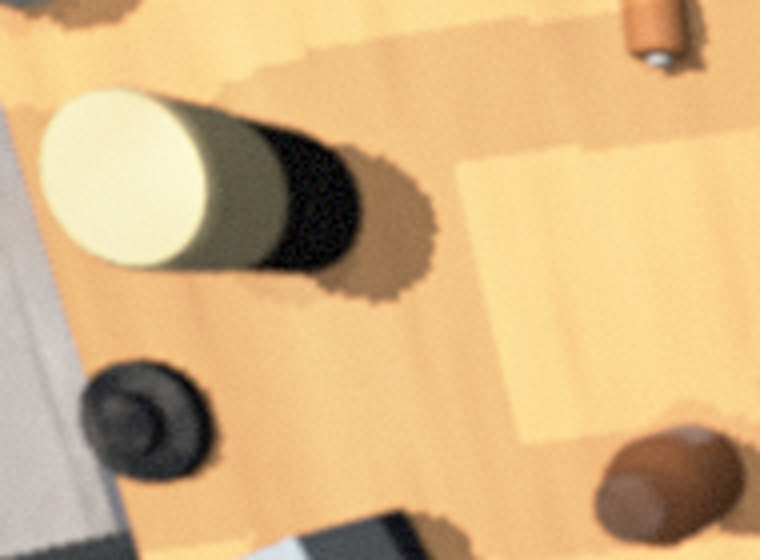

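The picture was taken while the wrist was still swinging: the nests read about 10 mm off. I'll move toward the canister, settle, and measure again.

>>> jog_arm --pt "0.05 -0.09 0 0" --pt "0.1 -0.18 0 0" --pt "0.15 -0.27 0 0" --pt "0.18 -0.34 0 0" --pt "0.199 -0.374 0 0" --pt "0.199 -0.374 0 0" --pt "0.199 -0.374 0 0" --pt "0.199 -0.374 0 0" --pt "0.199 -0.374 0 0"

```text
clock: 9.15
ee_pos: [398.7, 218.4, 185.4]
tool_rot: [-2.358, -2.075, 0.001]
ft_force: [-0.1, 0.2, 0.5]
width: 1.001
grip_force: 0.0
```

```bash
python3 - <<'E'
from h import *
im=shot('wrist','c1'); plan([397.5,219,26],-7.2)
hsv=cv2.cvtColor(im,cv2.COLOR_RGB2HSV)
m=((hsv[...,0]>20)&(hsv[...,0]<36)&(hsv[...,2]>190)&(hsv[...,1]<120)).astype(np.uint8); print(proj('wrist',[397.5,219,61]))
n,l,st,c=cv2.connectedComponentsWithStats(cv2.morphologyEx(m,cv2.MORPH_OPEN,np.ones((5,5))))
for i in range(1,n):
    if st[i,4]>150: print(st[i],c[i].round(1),onz('wrist',[c[i]],61).round(1))
cv2.imwrite('pics/c1s.png',im[:,:,::-1])
m=((hsv[...,0]>20)&(hsv[...,0]<32)&(hsv[...,2]>170)&(hsv[...,1]>170)).astype(np.uint8)
n,l,st,c=cv2.connectedComponentsWithStats(m)
for i in range(1,n):
    if st[i,4]>300: print('y',st[i],c[i].round(1),onz('wrist',[c[i]],11).round(1))
E
```

```text
from [398.7 218.5 185.5] yaw -7.31 tilt [-5.e-04 -3.e-04 -1.e+00] | row [ 0.0009 -0.0024  0.319 ] turn -0.0039 rows>= 3.2
[[277.73378058 205.81208483]]
[418  23  15  27 247] [424.7  36.6] [[522.1 333.9  61. ]]
[418  57  17  25 345] [425.7  69.1] [[522.5 311.1  61. ]]
[413  81  15  43 407] [420.5 101.2] [[518.1 288.3  61. ]]
[394  97  14  53 526] [400.5 123.2] [[502.  273.5  61. ]]
[292 165  28  32 421] [306.7 178.5] [[424.  238.9  61. ]]
[255 185  41  30 964] [275.2 200.4] [[396.  223.9  61. ]]
[ 465  291   45   43 1488] [487.2 311.6] [[580.1  92.2  61. ]]
[295 340  30  24 454] [310.3 352.2] [[410.2  69.8  61. ]]
```

View pics/c1.png

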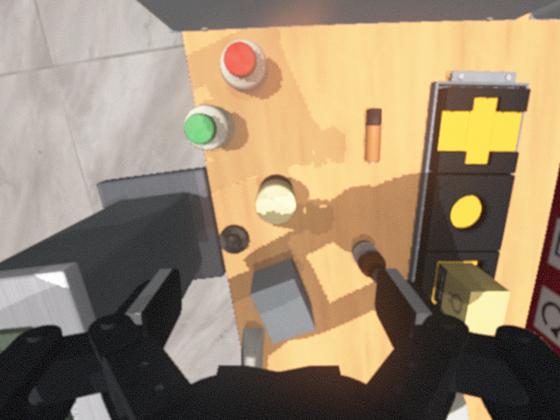

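The canister lid is centred at (276,202), close to the prediction. Before placing beside the microscope, I'll check how close its head comes.

```bash
python3 - <<'E'
from h import *
cr=lambda p:(np.array(p)/2.7+[180,120])
def tri(a,b):
    o,v=ray('scene',[cr(a)]);p,w=ray('side',[b]); M=np.c_[v[0],-w[0]]; s,*_=np.linalg.lstsq(M,p-o,rcond=None)
    A=o+v[0]*s[0];B=p+w[0]*s[1]; print(((A+B)/2).round(),np.linalg.norm(A-B).round(1))
tri((472,268),(346,181)); tri((540,228),(373,147)); tri((470,318),(347,200)); tri((325,470),(296,222))
plan([397,221,26],-7.2); print(proj('wrist',[[397,221,61]]))
E
```

```text
[537. -16. 194.] 0.6
[ 495. -105.  331.] 3.1
[531. -30. 165.] 1.5
[ 346. -170.  324.] 5.3
from [398.7 218.5 185.5] yaw -7.31 tilt [-5.e-04 -3.e-04 -1.e+00] | row [ 0.0047 -0.0039  0.319 ] turn -0.0039 rows>= 3.2
[[276.83836797 203.59175154]]
```

>>> jog_arm --pt "0.004 -0.003 0.08 0" --pt "0.004 -0.003 0.16 0" --pt "0.004 -0.003 0.23 0" --pt "0.004 -0.003 0.28 0" --pt "0.004 -0.003 0.31 0" --pt "0.004 -0.003 0.318 0" --pt "0.004 -0.003 0.318 0" --pt "0.004 -0.003 0.318 0"

```text
clock: 10.0
ee_pos: [397.9, 221.4, 27.7]
tool_rot: [2.357, 2.076, 0.003]
ft_force: [-0.1, -0.2, 0.0]
width: 0.995
grip_force: 0.0
```

>>> jog_arm --pt "0 0 0 0" --pt "0 0 0 0" --pt "0 0 0 0" --pt "0 0 0 0" --pt "0 0 0 0" --pt "0 0 0 0" --pt "0 0 0 0" --pt "0 0 0 0" --pt "0 0 -0.1 0" --pt "0 0 -0.18 0" --pt "0 0 -0.22 0" --pt "0 0 -0.22 0" --hand 0 --force 30

```text
clock: 11.2
ee_pos: [399.4, 222.3, 140.0]
tool_rot: [2.354, 2.075, 0.011]
ft_force: [-0.7, -0.1, -1.4]
width: 0.396
grip_force: 30.7
```

Triangulation puts a corner of the microscope head near (537,-16,194), close beside the canister nest, so I need a better model of it before placing.

```bash
python3 - <<'E'
from h import *
a=cv2.imread('pics/s0.png')[185:345,255:455]; b=cv2.imread('pics/d0.png')[125:305,285:460]
a=cv2.resize(a,(500,400),interpolation=2); b=cv2.resize(b,(int(175*400/180),400),interpolation=2)[:,:300]
cv2.imwrite('pics/scope.png',np.hstack([a,b])); print(a.shape,b.shape)
E
```

```text
(400, 500, 3) (400, 300, 3)
```

View pics/scope.png

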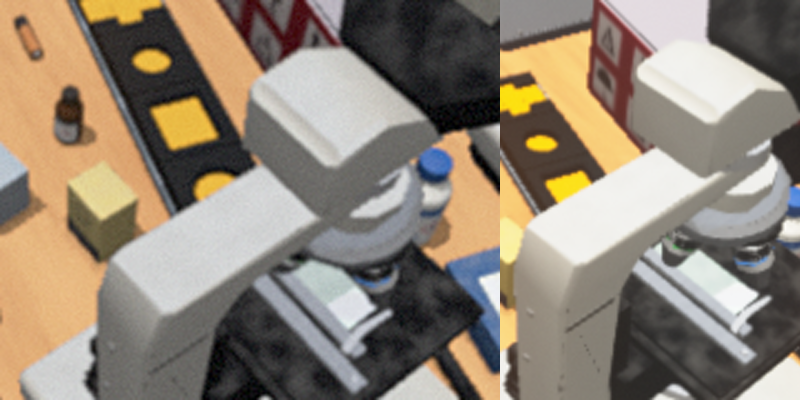

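The head block shows clearly in both views. I'll triangulate matched corners.

```bash
python3 - <<'E'
from h import *
def tri(n,a,b):
    a=np.array(a)/2.5+[255,185]; b=(np.array(b)-[500,0])/2.2222+[285,125]
    o,v=ray('scene',[a]);p,w=ray('side',[b]); s,*_=np.linalg.lstsq(np.c_[v[0],-w[0]],p-o,rcond=None)
    A=o+v[0]*s[0];B=p+w[0]*s[1]; print(n,((A+B)/2).round(),np.linalg.norm(A-B).round(1))
for t in(('A',(250,88),(639,72)),('B',(275,60),(672,42)),('C',(340,47),(712,43)),('D',(437,132),(797,110)),('E',(330,213),(709,175)),('F',(247,140),(636,118)),('lampchk',(68,195),(500+2.2222*(275.5-285),2.2222*(228-125))),
 ('armcorner',(108,245),(520,228)),('cap',(434,160),(795,192))): tri(*t)
E
```

```text
A [ 444. -121.  341.] 0.8
B [ 453. -129.  363.] 5.9
C [ 501. -114.  337.] 0.9
D [ 529. -163.  312.] 3.1
E [ 458. -175.  303.] 4.5
F [ 437. -133.  321.] 2.7
lampchk [407.  -6. 138.] 2.8
armcorner [ 374. -120.  257.] 3.0
cap [671. -76. 111.] 2.8
```

Careful matching puts the head at y below about -115 and z 300–360, centred over the microscope's base. That leaves enough clearance for the canister nest.

```bash
python3 -c "
from h import *
plan([561.4,20.2,140],-7.2)
for q in imaging.boxes_of('canister','wrist'): print(q)"
```

```text
from [399.4 222.3 140. ] yaw -7.21 tilt [ 0.0076  0.0025 -1.    ] | row [-0.3602  0.3722  0.0014] turn -0.0004 rows>= 5.2
{'box': [255.8, 174.0, 293.7, 225.1], 'conf': 0.92}
```

>>> jog_arm --pt "-0.05 0.05 0 0" --pt "-0.12 0.12 0 0" --pt "-0.19 0.19 0 0" --pt "-0.25 0.26 0 0" --pt "-0.31 0.32 0 0" --pt "-0.345 0.357 0 0" --pt "-0.358 0.371 0 0" --pt "-0.36 0.373 0 0" --pt "-0.36 0.373 0.05 0" --pt "-0.36 0.373 0.09 0" --pt "-0.36 0.373 0.1 0" --pt "-0.36 0.373 0.1 0"

```text
clock: 12.45
ee_pos: [556.8, 20.6, 85.1]
tool_rot: [-2.353, -2.077, 0.004]
ft_force: [0.4, 0.2, -0.9]
width: 0.391
grip_force: 30.6
```

>>> jog_arm --pt "0 0 0 0" --pt "0 0 0 0"

```text
clock: 12.65
ee_pos: [560.0, 19.6, 88.1]
tool_rot: [2.355, 2.077, 0.003]
ft_force: [-1.0, 0.3, -1.5]
width: 0.397
grip_force: 30.6
```

```bash
python3 - <<'E'
from h import *
im=shot('wrist','cn'); plan([561.4,20.2,38.5],-7.2)
hsv=cv2.cvtColor(im,cv2.COLOR_RGB2HSV)
print(proj('wrist',[[561.4,20.2,z] for z in(50,110)]).round(1),proj('wrist',[[561.4,20.2,11],[571.3,98,73]]).round(1))
for t in('canister','lamp_carton'):
    for q in imaging.masks_of(t,'wrist')[:1]:
        r=q['region']; print(t,q['box'],q['conf'],[(y,np.where(r[y])[0][[0,-1]].tolist()) for y in range(0,420,10) if r[y].any()])
E
```

```text
from [560.   19.5  88.1] yaw -7.2 tilt [ 2.5e-03 -2.0e-04 -1.0e+00] | row [0.0018 0.0023 0.0992] turn 0.0001 rows>= 1.0
[[281.7 242. ]
 [283.5 293.7]] [[280.9 222.1]
 [283.1  98.4]]
canister [236.5, 224.0, 324.8, 354.5] 0.56 [(230, [259, 295]), (240, [251, 304]), (250, [247, 308]), (260, [244, 311]), (270, [242, 315]), (280, [239, 318]), (290, [237, 320]), (300, [235, 323]), (310, [235, 323]), (320, [236, 321]), (330, [239, 318]), (340, [246, 310]), (350, [264, 296])]
lamp_carton [238.4, 44.2, 323.5, 144.9] 0.86 [(50, [241, 320]), (60, [242, 321]), (70, [242, 321]), (80, [243, 320]), (90, [243, 320]), (100, [242, 320]), (110, [243, 319]), (120, [243, 320]), (130, [243, 319]), (140, [243, 318])]
```

View pics/cn.png

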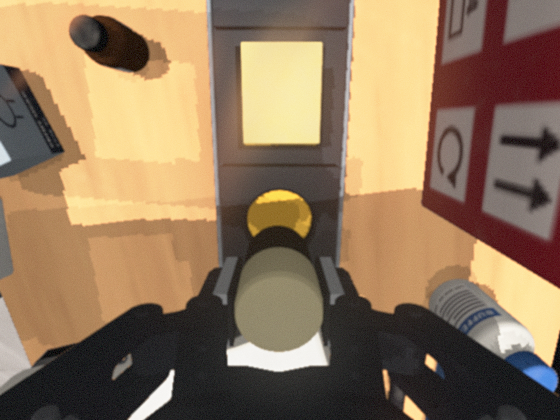

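The canister hangs over its pocket. The yellow floor spans columns 247–312 with its far edge at row 190; the lid's ellipse is centred near (279,301).

```bash
python3 - <<'E'
from h import *
t=np.linspace(0,2*np.pi,60)
print('lid',onz('wrist',[(279,302)],122.5).round(1))
c=np.array([561.4,20.2])
q=proj('wrist',np.c_[c[0]+22.5*np.cos(t),c[1]+22.5*np.sin(t),np.full(60,11)]); print('floor pred',q.min(0).round(1),q.max(0).round(1))
for c,z in(((560,20),122.5),):
  q=proj('wrist',np.c_[c[0]+17.5*np.cos(t),c[1]+17.5*np.sin(t),np.full(60,z)]); print('lid pred',q.min(0).round(1),q.max(0).round(1))
E
```

```text
lid [[559.8  24.1 122.5]]
floor pred [249.1 190.5] [313.4 251.9]
lid pred [234.4 268.9] [327.5 350.4]
```

>>> jog_arm --pt "0.001 0.001 0.04 0" --pt "0.001 0.001 0.07 0" --pt "0.001 0.001 0.09 0" --pt "0.001 0.001 0.096 0" --pt "0.001 0.001 0.096 0" --pt "0.001 0.001 0.096 0"

```text
clock: 13.4
ee_pos: [559.8, 19.7, 38.7]
tool_rot: [2.357, 2.077, 0.0]
ft_force: [-0.6, -0.3, -1.0]
width: 0.396
grip_force: 30.7
```

```bash
python3 -c "
from h import *
s=ctrl.state();print(s['ee_pos'],s['ft_force'])"
```

```text
[559.76919377  19.65855815  38.73335745] [-0.55454764 -0.26986377 -0.99744542]
```

>>> jog_arm --pt "0 0 0.002 0" --pt "0 0 0.002 0" --pt "0 0 0.002 0"

```text
clock: 13.7
ee_pos: [559.9, 19.7, 38.4]
tool_rot: [2.357, 2.077, 0.0]
ft_force: [-0.8, 0.2, 5.4]
width: 0.393
grip_force: 31.2
```

>>> jog_arm --pt "0 0 0 0" --pt "0 0 0 0" --pt "0 0 0 0" --pt "0 0 0 0" --pt "0 0 0 0" --pt "0 0 0 0" --pt "0 0 -0.05 0" --pt "0 0 -0.12 0" --pt "0 0 -0.19 0" --pt "0 0 -0.23 0" --pt "0 0 -0.24 0" --pt "0 0 -0.24 0" --hand 1

```text
clock: 14.9
ee_pos: [560.1, 19.7, 158.4]
tool_rot: [2.356, 2.076, 0.002]
ft_force: [-0.6, -0.4, -0.3]
width: 1.002
grip_force: 0.0
```

```bash
python3 -c "
from h import *
plan([480.7,141,158],-7.2)"
```

```text
from [560.1  19.7 158.4] yaw -7.22 tilt [ 1.7e-03 -2.0e-04 -1.0e+00] | row [ 0.2208 -0.188   0.0005] turn -0.0007 rows>= 2.9
```

>>> jog_arm --pt "0.05 -0.04 0 0" --pt "0.11 -0.09 0 0" --pt "0.17 -0.14 0 0" --pt "0.21 -0.178 0 0" --pt "0.221 -0.188 0 0" --pt "0.221 -0.188 0 0" --pt "0.221 -0.188 0 0" --pt "0.221 -0.188 0 0"

```text
clock: 15.7
ee_pos: [481.0, 140.2, 157.5]
tool_rot: [2.358, 2.075, -0.001]
ft_force: [0.9, -0.4, -1.3]
width: 1.002
grip_force: 0.0
```

```bash
python3 - <<'E'
from h import *
im=shot('wrist','o1'); plan([480.7,141,18],-7.2)
for t in('oil_bottle','canister','battery'):
    for q in imaging.masks_of(t,'wrist')[:2]: print(t,q['box'],q['conf'])
t=np.linspace(0,2*np.pi,60); P=[]
for r,z in((8,58),(13,0),(13,45)): P.append(np.c_[480.7+r*np.cos(t),141+r*np.sin(t),np.full(60,z)])
q=proj('wrist',np.vstack(P)); print('pred oil',q.min(0).round(1),q.max(0).round(1)); print('cap',proj('wrist',[480.7,141,58]))
P=[np.c_[560.4+17.5*np.cos(t),20+17.5*np.sin(t),np.full(60,z)] for z in(11,72)];q=proj('wrist',np.vstack(P)); print('pred can',q.min(0).round(1),q.max(0).round(1))
E
```

```text
from [481.  140.2 157.6] yaw -7.31 tilt [-0.e+00 -3.e-04 -1.e+00] | row [ 0.0016 -0.0008  0.2792] turn -0.0038 rows>= 2.8
oil_bottle [265.4, 183.6, 293.2, 222.5] 0.79
oil_bottle [267.7, 18.8, 286.2, 89.9] 0.69
canister [356.1, 294.3, 391.3, 365.0] 0.79
canister [136.5, 203.3, 222.3, 291.6] 0.32
battery [262.9, 184.0, 293.1, 222.4] 0.16
pred oil [262.9 183.1] [295.2 224.7]
cap [[279.05686022 213.76162449]]
pred can [355.6 290.8] [414.2 363.8]
```

Predictions match the detections within about 2 px. Grasping the bottle.

>>> jog_arm --pt "0.002 -0.001 0.07 0" --pt "0.002 -0.001 0.14 0" --pt "0.002 -0.001 0.2 0" --pt "0.002 -0.001 0.25 0" --pt "0.002 -0.001 0.274 0" --pt "0.002 -0.001 0.279 0" --pt "0.002 -0.001 0.279 0" --pt "0.002 -0.001 0.279 0"

```text
clock: 16.7
ee_pos: [481.4, 142.3, 19.7]
tool_rot: [2.356, 2.076, 0.004]
ft_force: [-0.4, 0.1, 0.6]
width: 0.999
grip_force: 0.0
```

>>> jog_arm --pt "0 0 0 0" --pt "0 0 0 0" --pt "0 0 0 0" --pt "0 0 0 0" --pt "0 0 0 0" --pt "0 0 0 0" --pt "0 0 0 0" --pt "0 0 0 0" --pt "0 0 0 0" --pt "0 0 -0.06 0" --pt "0 0 -0.13 0" --pt "0 0 -0.16 0" --hand 0 --force 25

```text
clock: 17.9
ee_pos: [481.5, 142.4, 100.6]
tool_rot: [2.355, 2.076, 0.005]
ft_force: [1.2, 1.4, -0.1]
width: 0.272
grip_force: 25.5
```

```bash
python3 -c "
from h import *
plan([581.5,175.8,98],-7.2)"
```

```text
from [481.5 142.4 100.6] yaw -7.22 tilt [ 4.e-03  6.e-04 -1.e+00] | row [0.0913 0.1901 0.006 ] turn -0.0006 rows>= 2.1
```

>>> jog_arm --pt "0.02 0.05 0 0" --pt "0.05 0.11 0 0" --pt "0.08 0.165 0 0" --pt "0.09 0.187 0 0" --pt "0.091 0.19 0 0" --pt "0.091 0.19 0.03 0" --pt "0.091 0.19 0.06 0" --pt "0.091 0.19 0.08 0" --pt "0.091 0.19 0.08 0" --pt "0.091 0.19 0.08 0" --pt "0.091 0.19 0.08 0"

```text
clock: 19.0
ee_pos: [580.3, 175.4, 58.8]
tool_rot: [2.356, 2.077, 0.001]
ft_force: [-0.2, 0.9, -0.2]
width: 0.276
grip_force: 25.5
```

```bash
python3 - <<'E'
from h import *
im=shot('wrist','on'); plan([581,175.8,30],-7.2)
for q in imaging.masks_of('oil_bottle','wrist')[:2]:
    print(q['box'],q['conf'])
t=np.linspace(0,2*np.pi,60); e=ctrl.state()['ee_pos']; b=e[2]-19
P=[np.c_[e[0]+r*np.cos(t),e[1]+r*np.sin(t),np.full(60,z+b)] for r,z in((8,58),(13,0),(13,45))]; q=proj('wrist',np.vstack(P)); print('pred',b,q.min(0),q.max(0))
E
```

```text
from [580.5 175.5  59.1] yaw -7.22 tilt [ 1.6e-03  3.0e-04 -1.0e+00] | row [0.0007 0.0008 0.0582] turn -0.0007 rows>= 0.6
[249.8, 236.4, 304.9, 339.6] 0.88
pred 40.17339338469317 [248.11914956 233.29937684] [312.85246803 338.33145858]
```

View pics/on.png

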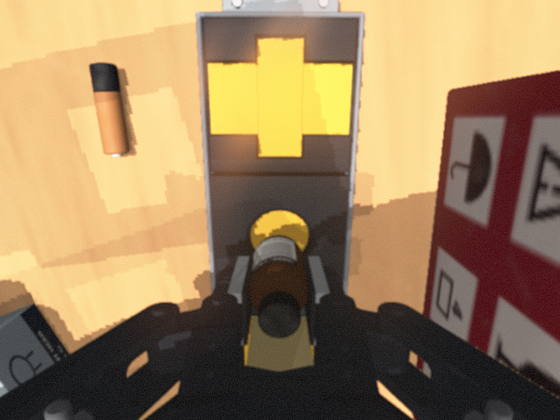

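The bottle hangs over its round pocket (floor columns 251–308). The battery slot's centre is at about (280,97), and the battery runs from (104,64) to (116,155).

>>> jog_arm --pt "0.001 0.001 0.03 0" --pt "0.001 0.001 0.05 0" --pt "0.001 0.001 0.056 0" --pt "0.001 0.001 0.057 0" --pt "0.001 0.001 0.058 0" --pt "0.001 0.001 0.058 0"

```text
clock: 19.7
ee_pos: [579.4, 175.7, 29.6]
tool_rot: [-2.356, -2.076, 0.004]
ft_force: [-3.8, -1.3, 9.0]
width: 0.278
grip_force: 26.4
```

```bash
python3 - <<'E'
from h import *
# pose of 'on' picture: current wrist shifted up 29 mm
import h
A,d,T=K('wrist'); 
T=T.copy(); T[2,3]+=29; h.K=lambda c:(A,d,T)
print('slot',onz('wrist',[(280,97),(256,99),(208,98),(352,98)],17).round(1).tolist(),'bat',onz('wrist',[(104,64),(116,155)],7).round(1).tolist())
print(ctrl.state()['ee_pos'],ctrl.state()['ft_force'])
E
```

```text
slot [[589.6, 256.6, 17.0], [576.8, 257.2, 17.0], [551.5, 261.0, 17.0], [627.5, 251.5, 17.0]] bat [[495.5, 287.2, 7.0], [489.6, 237.6, 7.0]]
[579.37031229 175.66166903  29.55840738] [-3.82247513 -1.27705795  9.01774455]
```

>>> jog_arm --pt "0 0 0 0" --pt "0 0 0 0" --pt "0 0 0 0" --pt "0 0 0 0" --pt "0 0 0 0" --pt "0 0 0 0" --pt "0 0 -0.05 0" --pt "0 0 -0.12 0" --pt "0 0 -0.19 0" --pt "0 0 -0.23 0" --pt "0 0 -0.24 0" --pt "0 0 -0.24 0" --hand 1

```text
clock: 20.9
ee_pos: [580.9, 175.9, 150.0]
tool_rot: [2.356, 2.077, 0.002]
ft_force: [-0.0, 0.3, -0.5]
width: 1.001
grip_force: 0.0
```

```bash
python3 -c "
from h import *
plan([494.5,260.5,150],-7.2)"
```

```text
from [580.9 175.9 150. ] yaw -7.22 tilt [ 1.8e-03  3.0e-04 -1.0e+00] | row [ 0.1461 -0.1927 -0.0003] turn -0.0007 rows>= 2.4
```

>>> jog_arm --pt "0.04 -0.05 0 0" --pt "0.08 -0.11 0 0" --pt "0.12 -0.16 0 0" --pt "0.142 -0.187 0 0" --pt "0.146 -0.193 0 0" --pt "0.146 -0.193 0 0" --pt "0.146 -0.193 0 0" --pt "0.146 -0.193 0 0" --pt "0.146 -0.193 0 0"

```text
clock: 21.8
ee_pos: [494.7, 259.7, 149.3]
tool_rot: [2.358, 2.075, 0.0]
ft_force: [0.7, -0.4, 0.0]
width: 1.001
grip_force: 0.0
```

```bash
python3 - <<'E'
from h import *
im=shot('wrist','b1'); plan([494.5,260.5,4],-7.2)
for t,z in(('battery',7),('oil_bottle',0)):
  for q in imaging.masks_of(t,'wrist')[:2]:
    ys,xs=np.where(q['region']); P=onz('wrist',np.c_[xs,ys],z)[:,:2].astype(np.float32); print(t,q['box'],q['conf'],P.mean(0).round(1),cv2.minAreaRect(P))
t=np.linspace(0,2*np.pi,60); P=[np.c_[581+r*np.cos(t),175.8+r*np.sin(t),np.full(60,z+11)] for r,z in((8,58),(13,12),(13,45))]; q=proj('wrist',np.vstack(P)); print('pred oil',q.min(0),q.max(0))
E
```

```text
from [494.5 259.7 149.3] yaw -7.29 tilt [ 3.e-04 -1.e-04 -1.e+00] | row [ 0.0015 -0.0004  0.2906] turn -0.0032 rows>= 2.9
battery [272.0, 169.0, 288.5, 228.3] 0.67 [494.2 262.7] ((493.96771240234375, 262.29205322265625), (51.2622184753418, 14.38565444946289), 85.29419708251953)
oil_bottle [364.4, 267.5, 382.8, 295.2] 0.61 [575.5 170.2] ((574.7693481445312, 169.2549591064453), (30.456466674804688, 14.136558532714844), 70.64450073242188)
pred oil [370.96037557 269.98334659] [413.72045832 319.938943  ]
```

>>> jog_arm --pt "0.0045 -0.001 0.07 0" --pt "0.0045 -0.001 0.14 0" --pt "0.0045 -0.001 0.2 0" --pt "0.0045 -0.001 0.25 0" --pt "0.0045 -0.001 0.28 0" --pt "0.0045 -0.001 0.29 0" --pt "0.0045 -0.001 0.291 0" --pt "0.0045 -0.001 0.291 0" --pt "0.0045 -0.001 0.291 0"

```text
clock: 22.85
ee_pos: [495.0, 263.2, 5.3]
tool_rot: [2.356, 2.076, 0.005]
ft_force: [0.3, -0.3, -0.6]
width: 0.994
grip_force: 0.0
```

>>> jog_arm --pt "0 0 0 0" --pt "0 0 0 0" --pt "0 0 0 0" --pt "0 0 0 0" --pt "0 0 0 0" --pt "0 0 0 0" --pt "0 0 0 0" --pt "0 0 0 0" --pt "0 0 0 0" --pt "0 0 0 0" --hand 0 --force 25

```text
clock: 23.85
ee_pos: [493.8, 262.7, 3.9]
tool_rot: [2.357, 2.077, 0.0]
ft_force: [0.3, -0.3, 2.7]
width: 0.128
grip_force: 26.9
```

Gripped: the width reads about 11 mm, within the usual under-reading for the 14 mm battery. Lifting and checking.

>>> jog_arm --pt "0 0 -0.03 0" --pt "0 0 -0.08 0" --pt "0 0 -0.12 0" --pt "0 0 -0.14 0" --pt "0 0 -0.14 0" --pt "0 0 -0.14 0" --pt "0 0 -0.14 0"

```text
clock: 24.55
ee_pos: [492.5, 262.3, 72.5]
tool_rot: [-2.356, -2.077, 0.004]
ft_force: [0.7, -0.6, -0.9]
width: 0.132
grip_force: 26.7
```

```bash
python3 - <<'E'
from h import *
im=shot('wrist','b2'); plan([590.5,255,74],-7.2); e=ctrl.state()['ee_pos']
for q in imaging.masks_of('battery','wrist')[:2]:
    r=q['region']; ys,xs=np.where(r); P=onz('wrist',np.c_[xs,ys],e[2]+6)[:,:2].astype(np.float32); print(q['box'],q['conf'],P.mean(0).round(1),cv2.minAreaRect(P))
u=np.array([.125,.992]);print(proj('wrist',[[*(e[:2]+k*u),e[2]+3] for k in(25,0,-25)]))
cv2.imwrite('pics/b2c.png',cv2.resize(im[120:400,180:380,::-1],None,fx=2,fy=2))
E
```

```text
from [492.5 262.3  72.4] yaw -7.22 tilt [-2.7e-03 -9.0e-04 -1.0e+00] | row [ 0.0102  0.1963 -0.0037] turn -0.0007 rows>= 2.0
[261.3, 219.0, 295.0, 329.6] 0.95 [492.3 265. ] ((491.98760986328125, 262.5032958984375), (53.81660842895508, 14.131043434143066), 83.59540557861328)
[[279.83633778 224.32835642]
 [279.76213406 275.12575139]
 [279.69237194 321.29315934]]
```

View pics/b2c.png

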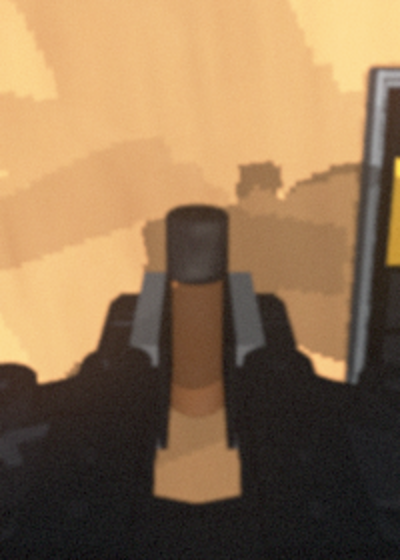

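The battery is held level and centred, spanning rows 222–329 between the fingers.

>>> jog_arm --pt "0.002 0.05 0 0" --pt "0.005 0.11 0 0" --pt "0.008 0.165 0 0" --pt "0.008 0.192 0 0" --pt "0.008 0.197 0 0" --pt "0.008 0.197 0 0" --pt "0.008 0.197 0.04 0" --pt "0.008 0.197 0.065 0" --pt "0.008 0.197 0.07 0" --pt "0.008 0.197 0.07 0" --pt "0.008 0.197 0.07 0" --pt "0.008 0.197 0.07 0"

```text
clock: 25.85
ee_pos: [592.5, 254.6, 39.8]
tool_rot: [2.356, 2.077, 0.002]
ft_force: [-0.1, 0.6, -0.7]
width: 0.129
grip_force: 26.7
```

```bash
python3 - <<'E'
from h import *
im=shot('wrist','b3'); plan([590.5,254,21],-7.2)
e=ctrl.state()['ee_pos']
for q in imaging.masks_of('battery','wrist')[:1]: print(q['box'],q['conf'])
hsv=cv2.cvtColor(im,cv2.COLOR_RGB2HSV); m=cv2.inRange(hsv,(20,150,120),(34,255,255))
n,l,st,c=cv2.connectedComponentsWithStats(m)
for i in range(1,n):
    if st[i,4]>100: print(st[i])
th=np.radians(-7.2); u=np.array([-np.sin(th),np.cos(th)]);v=np.array([np.cos(th),np.sin(th)]); c=np.array([590.5,254])
for n,(a,b) in dict(slotFarL=(30,-12),slotFarR=(30,12),slotNear=(-30,-12),chL=(18,-38),chR=(18,38)).items(): print(n,proj('wrist',[*(c+a*u+b*v),17]).round(1))
E
```

```text
from [592.5 254.5  39.8] yaw -7.21 tilt [ 1.6e-03  4.0e-04 -1.0e+00] | row [-0.0015 -0.0039  0.0375] turn -0.0004 rows>= 0.4
[264.7, 221.9, 294.3, 327.5] 0.88
[ 205  201  142   83 5179]
slotFarL [[253.  201.2]]
slotFarR [[299.3 201.2]]
slotNear [[255.2 303.6]]
chL [[204.3 223.3]]
chR [[348.  223.3]]
```

>>> jog_arm --pt "-0.001 -0.003 0.0 0" --pt "-0.001 -0.003 0.015 0" --pt "-0.001 -0.003 0.028 0" --pt "-0.001 -0.003 0.034 0" --pt "-0.001 -0.003 0.036 0" --pt "-0.001 -0.003 0.036 0" --pt "-0.001 -0.003 0.036 0"

```text
clock: 26.65
ee_pos: [589.5, 253.7, 20.9]
tool_rot: [-2.356, -2.077, 0.003]
ft_force: [-3.3, -1.3, 5.6]
width: 0.129
grip_force: 27.3
```

>>> jog_arm --pt "0 0 0 0" --pt "0 0 0 0" --pt "0 0 0 0" --pt "0 0 0 0" --pt "0 0 0 0" --pt "0 0 0 0" --pt "0 0 -0.05 0" --pt "0 0 -0.12 0" --pt "0 0 -0.2 0" --pt "0 0 -0.28 0" --pt "0 0 -0.34 0" --pt "0 0 -0.36 0" --hand 1

```text
clock: 27.85
ee_pos: [592.8, 254.7, 205.9]
tool_rot: [2.354, 2.075, 0.012]
ft_force: [0.3, 0.4, -0.2]
width: 0.994
grip_force: 0.0
```

>>> jog_arm --pt "0.04 -0.08 -0.03 0" --pt "0.08 -0.15 -0.06 0" --pt "0.08 -0.16 -0.06 0" --pt "0.08 -0.16 -0.06 0" --pt "0.08 -0.16 -0.06 0" --pt "0.08 -0.16 -0.06 0"

```text
clock: 28.45
ee_pos: [516.4, 302.7, 229.3]
tool_rot: [-2.358, -2.075, 0.003]
ft_force: [-0.1, 0.3, -0.1]
width: 1.0
grip_force: 0.0
```

```bash
python3 - <<'E'
from h import *
w=shot('wrist','f1'); s=shot('scene','f2')
for t,z in(('battery',24),('oil_bottle',69),('canister',72),('lamp_carton',73),('grey_carton',50)):
  for c in('scene','wrist'):
    for q in imaging.masks_of(t,c)[:1]:
      ys,xs=np.where(q['region']); P=onz(c,np.c_[xs,ys],z)[:,:2].astype(np.float32); r=cv2.minAreaRect(P); print(t,c,np.round(q['box']),round(q['conf'],2),np.round(r[0]),np.round(r[1]),round(r[2]))
a=cv2.resize(w[:400,200:,::-1],(400,444)); b=cv2.resize(s[150:310,220:364,::-1],(400,444),interpolation=2)
cv2.imwrite('pics/fin.png',np.hstack([a,b]))
E
```

```text
battery wrist [344. 200. 359. 246.] 0.63 [590. 254.] [53. 16.] 86
oil_bottle scene [311. 191. 321. 214.] 0.72 [564. 151.] [64. 23.] 61
oil_bottle wrist [335. 271. 361. 314.] 0.87 [575. 193.] [23. 49.] 19
canister scene [334. 241. 357. 266.] 0.84 [546.  10.] [61. 33.] 22
lamp_carton scene [316. 210. 347. 244.] 0.95 [558.  78.] [90. 51.] 61
lamp_carton wrist [321. 322. 369. 383.] 0.6 [569. 123.] [82. 47.] 85
grey_carton scene [230. 236. 268. 280.] 0.7 [385.  94.] [61. 90.] 13
grey_carton wrist [167. 314. 225. 385.] 0.8 [398. 130.] [68. 78.] 19
```

View pics/fin.png

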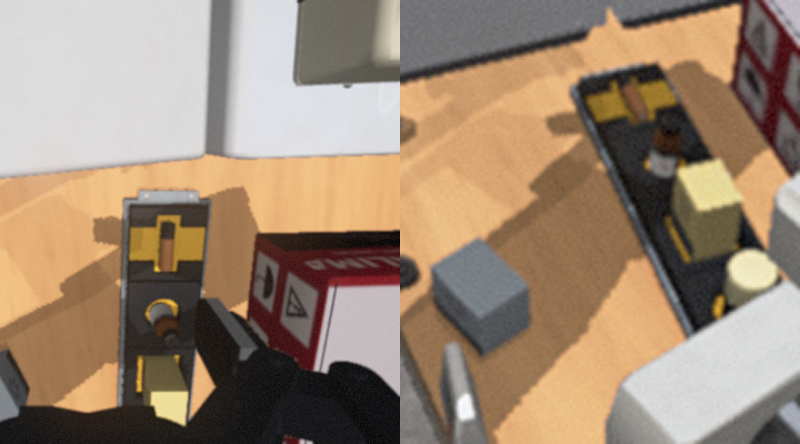

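All four parts show in their nests, and the grey carton looks unmoved. I'll check numerically that each stands upright at its nest's floor height before handing in.

```bash
python3 - <<'E'
from h import *
t=np.linspace(0,2*np.pi,40)
def bx(n,c,rings):
  for cam in('scene','wrist'):
    q=proj(cam,np.vstack([np.c_[c[0]+r*np.cos(t),c[1]+r*np.sin(t),np.full(40,z)] for r,z in rings])); print(n,cam,q.min(0).round(),q.max(0).round())
bx('oil',(580.5,175.8),((8,69),(13,56),(13,20))); bx('can',(560,20),((17.5,72),(17.5,20)))
th=np.radians(-7.2); u=np.array([-np.sin(th),np.cos(th)]);v=np.array([np.cos(th),np.sin(th)])
P=[[*(np.array([571,98])+a*u+b*v),z] for a in(-22.5,22.5) for b in(-19,19) for z in(11,73)]
for cam in('scene','wrist'): q=proj(cam,P); print('lamp',cam,q.min(0).round(),q.max(0).round())
E
```

```text
oil scene [309. 190.] [322. 212.]
oil wrist [335. 274.] [364. 313.]
can scene [335. 238.] [355. 268.]
can wrist [325. 379.] [360. 435.]
lamp scene [316. 207.] [344. 246.]
lamp wrist [326. 320.] [370. 387.]
```

All the boxes agree to within a few pixels.

```bash
python3 -c "
from h import *
print(job.finish_job())"
```

```text
the job is handed in; nothing more can be done
None
```

I packed all four parts into their nests in the order listed and handed the job in at about 29 s of the 90 s allowed; in the last pictures each sits in its own nest, the battery lies along its slot, and the grey carton stands where it was.

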